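Bring the weekday of the hallway calendar up to Thursday

ROBOT

A 6-joint arm with a two-finger parallel gripper is mounted at the origin on the work surface. World frame = base frame: x ahead of the robot, y to its left, z up, the work surface at z = 0. Lengths are in m, angles in rad, forces in N, time in s.
With the tool pointing down it reaches from about 0.275 to 0.975 m from the base axis. Payload 8.4 kg.
Tool frame: the origin (TCP) lies at the very end of the fingers, on their centre line; the grasp point (between the pads) lies env.hold_point_z behind it (env.hold_point_z is the distance from the TCP to the grasp point, in m); y points along the fingers, x is the direction in which the jaws open and shut, and the axes are right-handed (so a half turn about y gives the same grasp; the last joint's range is limited). The gripper opens to 92 mm and grips with 3 to 60 N. Pads are 20 mm wide; open, the fingers measure 128 mm over their backs; the gripper's body (75 mm by 189 mm) begins 69 mm behind the grasp point.
Start: joints at [-1.299, 0.353, 1.633, -0, 1.155, -0.002], TCP at [0.169, -0.602, 0.215] pointing down, gripper open.
Joint ranges: [-2.63, 2.63], [-0.92, 2.1], [0.06, 2.66], [-1.3, 4.44], [0, 2.69], [-3.02, 3.02]. Speed limits (rad/s): [2.22, 2.22, 2.79, 3.14, 3.14, 3.14].

INTERFACE

Orientations are given as a rotation vector (axis times angle).
In Python, from bench import monitor, read_camera, order, env gives the robot as it stands.
- The arm moves only by the tool step_arm, never from a script. Its argument "plan" is a list of rows, each an object with "slide": the shift along the tool's x, y, z in m, a list of three; "dr": the turn, a rotation vector about the tool's x, y, z in rad, a list of three; "jaw": the closure in counts, from 0 (fully open) to 255 (shut). A call has 1 to 8 rows; each row shifts and turns the pose as measured when the row begins, along the tool's axes as they then stand; what a row does not reach is not made up. A row lasts 1/10 s, in which the tool goes at most 50 mm and 8.59 degrees, less where a joint would pass 70% of its speed; a pose out of reach is approached as far as the arm can. A call is refused whole if a number of a shift passes 0.05 or a number of a turn 0.15, either way. A call with a gripper value outside its range is refused whole. The fingers move at their own pace and stop on an object; "squeeze" is the grip in N (left out, the last holds). Time passes only in rows, so rows that do not move let the fingers close. It gives the time, the measured TCP pose, the force and the opening at its end, in the units of the state.
- monitor.read_state(): the state, without advancing time (a new reading comes with each control period).
- read_camera(name): name is "side" or "top" or "wrist"; returns a dict with "pixels" (384x512x3 uint8, blue, green, red), "range_z" (384x512 float32, m along the optical axis (not along the pixel's ray), 0 where there is no reading), "K" (3x3 intrinsics, pixels), "world_to_cam" (4x4, takes a point from world to camera coordinates); the wrist camera has in their place "T_tool_cam" (4x4, takes a point from camera to tool coordinates, whose origin is the TCP and whose axes are the tool frame's). Camera axes: x right, y down, z forward; pixel columns grow to the right and rows downward; lengths in m; the calibration is good to about 2 mm. A picture is of the moment at which its call begins: read the wrist's pose just before it.
- order.close_job(): hands the job in, once; it reports no verdict.
The state is a dict: "time": time; "joint_pos": joint angles; "joint_vel": joint speeds; "effort": joint torques, N m; "eef_pos": TCP position; "orientation": TCP orientation; "ft_force": force on the tool from outside, world axes, zero at the start; "torque": the same for the moment, N m; "finger_gap": opening from 0.0 (shut) to 1.0 (fully open).
Only numpy, scipy, OpenCV 4.12 (cv2) and the standard library are available. Lean on these libraries where they do the work, as an engineer would, in place of code of your own. Each camera call takes 0.05 s, during which the arm holds its last target. There are 200 camera calls.

TASK

The wooden desk calendar on the hallway bookshelf shows the right date, but its weekday is behind; today is Thursday, the fourth day of the week. With a fingertip, lightly flick the weekday thumbwheel forwards, its top edge towards the front of the calendar, click by click until exactly four dots stand square in the weekday window, and do not run past. Do not lift or shove the calendar or turn its date wheels, and leave the other things on the shelf where they are.

Things in the scene. Friction and masses are not known exactly. Their poses are not given: they have to be found in the camera images.
- calendar: loose desk calendar on rubber feet, wooden case 96 mm deep (x), 161 wide (y), flat top at 73, 0.9 kg. Origin: centre of underside; x axis out of its front, z up. Upper front is a 30 degree slope with three windows, a white drum with black dots behind each; at each window's -y side a black thumbwheel 12 mm wide stands out of the top. The wheels share one axle along y, 48 mm up, at mid-depth
- wheel_top (a point): fixed point on the case's frame: tip of the upright lobe of the weekday wheel (the wheel nearest the -y end), 86 mm above the underside, 13 above the case's top. The wheel: 54 mm disc with seven finger lobes, 12 mm wide, 8 thick, rounded, 38 mm from the axle to the tip. At every click one lobe stands upright here; the tips of its neighbours lie 30 mm before and behind, 14 mm lower
- day_window (a point): centre of the weekday window (the widest) on the 30 degree slope, 24 mm to the +y side of the weekday wheel; one facet of the weekday drum shows in it with 1 to 7 dots (1 = Monday, 7 = Sunday, then 1 again); up to 3 dots stand in one row along y, more in two rows
- weekday (a joint): turn of the weekday wheel and drum, rad: 0 = four dots (Thursday) square in the window; grows as the wheel's top edge goes to the front; a click each 0.898 is one day on; starts 2 to 5 clicks before 0. A lobe is pushed over with about 2 N; past half-way it springs on into the next click, short of it back. A fingertip 8 mm below the tip pushed level to the front slides off after one click
- tens (a joint): turn of the like thumbwheel for the tens of the date, 53 mm to the +y side of the weekday wheel, rad; 0 at the start, clicks every 0.785; to be left alone
- ones (a joint): turn of the like thumbwheel for the units of the date, 104 mm to the +y side of the weekday wheel, rad; 0 at the start, clicks every 0.628; to be left alone
- organiser: white plastic mail organiser, fixed, 120 mm deep (x), 240 mm wide (y), 160 mm high with letters standing up to 175 mm; origin at the centre of its underside, front to its +x
- bin (a joint): tilt-out bin in the organiser's front, rad; 0 shut, grows as it swings forward; shut at the start
- paperweight: round domed glass paperweight, 78 mm diameter, 52 mm high, loose; origin at the centre of its underside
- key0: brass door key lying flat, 60 mm long, 26 mm over the bow, 3 mm thick, loose; origin half-way along on its underside
- key1: second brass door key of the same form

How it is judged:
At the end, for the whole second after the job is handed in: Four dots square in the weekday window (within 0.12 rad of 0, at rest), date wheels unmoved (0.15 rad), calendar level, still and within 20 mm of its start, paperweight and keys within 15 mm of theirs, bin shut (value of joint weekday between -0.12 and 0.12 rad and velocity of joint weekday between -0.1 and 0.1 rad/s and value of joint tens between -0.15 and 0.15 rad and value of joint ones between -0.15 and 0.15 rad and distance of calendar from where it was at the start of the episode below 0.02 m and angle between calendar's own z axis and vertical below 0.03 rad and linear speed of calendar below 0.01 m/s and distance of each of paperweight, key0, key1 from where it was at the start of the episode below 0.015 m and value of joint bin below 0.08 rad); the robot touches nothing.
It fails at once if the weekday wheel is run past Thursday, or backwards the far way round (value of joint weekday above 0.5 rad or value of joint weekday below -5 rad).
It fails at once if a date wheel is turned out of its click (value of joint tens above 0.4 rad or value of joint tens below -0.4 rad or value of joint ones above 0.33 rad or value of joint ones below -0.33 rad).
It fails at once if the calendar is lifted, tipped up or shoved more than 20 mm (height (world z) of calendar above 0.01 m or angle between calendar's own z axis and vertical above 0.15 rad or distance of calendar from where it was at the start of the episode above 0.02 m).
It fails at once if the calendar is pressed with more than 30 N, or touched with anything but the fingers (contact force between the fingers and calendar above 30 N or contact force between the arm and calendar above 2 N).
It fails at once if the paperweight, a key or the mail bin is disturbed (distance of any of paperweight, key0, key1 from where it was at the start of the episode above 0.015 m or value of joint bin above 0.08 rad).
It also fails if it takes over 54 s, if anything falls off the work surface, if the arm or the gripper's body presses on something with over 40 N, if the wrist force passes 120 N, or if a joint passes its speed limit or range.

## Working session

There is one attempt and no reset: what is moved stays moved. The work goes in short steps, Python scripts to look and compute and a tool call to move; the robot and the scene stay as the last step left them, time stands still between calls to the robot, and variables do not carry over. Pictures are saved under pics/ and viewed, about 8 in all and at most 12, crops included, and the job is handed in when it is done.

Besides the shell and the picture viewer there is one more tool, called after "Emit:" as name(argument=value, ...) on one line, values as JSON. step_arm: Moves the arm, as the interface text tells. Its arguments: {"type":"object","properties":{"plan":{"type":"array"},"squeeze":{"type":"number"}},"required":["plan"]}

```bash
mkdir -p pics; cat > h.py <<'E'
import numpy as np, cv2
from scipy.spatial.transform import Rotation as R
from bench import monitor, read_camera, order, env
def grab(n):
    s=monitor.read_state(); c=read_camera(n)
    if 'world_to_cam' in c: M=np.linalg.inv(np.array(c['world_to_cam']))
    else:
        T=np.eye(4); T[:3,:3]=R.from_rotvec(s['orientation']).as_matrix(); T[:3,3]=s['eef_pos']
        M=T@np.array(c['T_tool_cam'])
    np.savez(f'{n}.npz',px=c['pixels'],rz=c['range_z'],K=c['K'],M=M)
    return dict(np.load(f'{n}.npz'))
def pt(c,u,v,z=None):
    z=z or c['rz'][int(v),int(u)]
    return (c['M']@np.append(np.linalg.inv(c['K'])@[u,v,1]*z,1))[:3]
def cloud(c):
    v,u=np.mgrid[:384,:512]; z=c['rz']
    p=np.stack([u*z,v*z,z],-1)@np.linalg.inv(c['K']).T
    return p@c['M'][:3,:3].T+c['M'][:3,3]
E
python3 - <<'E'
from h import *
a=grab('top');b=grab('side')
cv2.imwrite('pics/top.png',a['px']);cv2.imwrite('pics/side.png',b['px'])
s=monitor.read_state();print(s['time'],s['eef_pos'],R.from_rotvec(s['orientation']).as_matrix().round(3),env.hold_point_z)
print(a['M'].round(2),b['M'].round(2))
E
```

```text
0.1 [ 0.16887658 -0.60127684  0.21394423] [[ 0.27  -0.     0.963]
 [-0.963  0.001  0.27 ]
 [-0.001 -1.     0.   ]] 0.0187
[[ 0.02 -1.    0.06  0.47]
 [-1.   -0.02 -0.01  0.03]
 [ 0.01 -0.06 -1.    1.37]
 [ 0.    0.    0.    1.  ]] [[ 0.97 -0.19  0.17  0.34]
 [-0.26 -0.72  0.65 -0.62]
 [ 0.   -0.67 -0.74  0.81]
 [ 0.    0.    0.    1.  ]]
```

View pics/top.png

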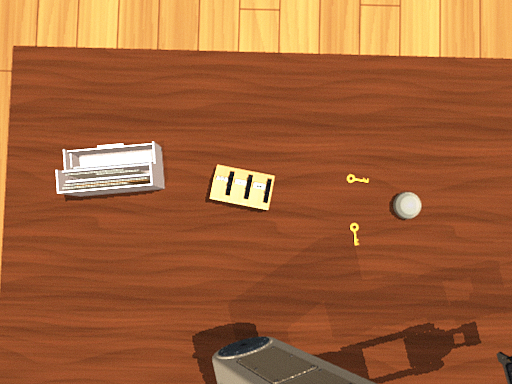

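View pics/side.png

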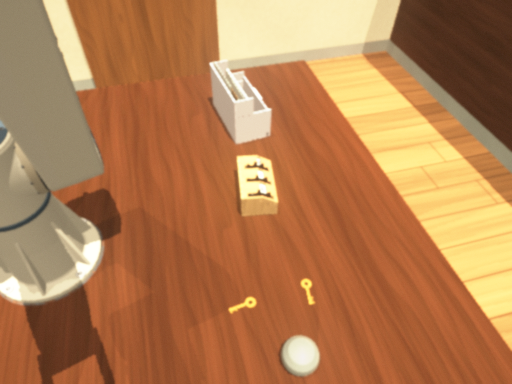

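```bash
python3 - <<'E'
from h import *
a=dict(np.load('top.npz'));P=cloud(a)
roi=np.zeros((384,512),bool);roi[150:225,195:290]=1
m=roi&(P[...,2]>0.03)&(a['rz']>0)
q=P[m];print(len(q),q[:,2].max())
r=cv2.minAreaRect(q[:,:2].astype(np.float32)*1000);print(r,cv2.boxPoints(r))
t=roi&(P[...,2]>0.062)&(P[...,2]<.076);q=P[t];r=cv2.minAreaRect(q[:,:2].astype(np.float32)*1000);print('flat',r,np.median(q[:,2]))
w=roi&(P[...,2]>0.079);print(P[w].round(3)[:40])
b=dict(np.load('side.npz'));Q=cloud(b)
roi=np.zeros((384,512),bool);roi[140:225,225:290]=1
m=roi&(Q[...,2]>0.03);print(cv2.minAreaRect(Q[m][:,:2].astype(np.float32)*1000),Q[m][:,2].max())
w=roi&(Q[...,2]>0.079);print(Q[w].round(3)[:40])
A=cv2.resize(a['px'][155:220,200:285],None,fx=7,fy=7,interpolation=cv2.INTER_CUBIC)
B=cv2.resize(b['px'][145:220,225:290],None,fx=7,fy=7,interpolation=cv2.INTER_CUBIC)
B=cv2.resize(B,(int(B.shape[1]*A.shape[0]/B.shape[0]),A.shape[0]))
o=np.hstack([A,B]);o=o[:, :];o=cv2.resize(o,None,fx=.8*1.0,fy=.8);print(o.shape,);cv2.imwrite('pics/crop.png',o[:,:800])
E
```

```text
2036 0.09152092113827903
((550.5457763671875, 72.6293716430664), (160.8367462158203, 96.49253845214844), 80.1971664428711) [[489.31204    1.599472]
 [584.39575  -14.829178]
 [611.77954  143.65927 ]
 [516.6958   160.08792 ]]
flat ((544.2714233398438, 73.78780364990234), (160.79815673828125, 83.66946411132812), 79.9843521118164) 0.07190469263042087
[[0.468 0.027 1.365]
 [0.468 0.027 1.365]
 [0.468 0.027 1.365]
 [0.468 0.027 1.365]
 [0.468 0.027 1.365]
 [0.468 0.027 1.365]
 [0.578 0.104 0.082]
 [0.578 0.101 0.084]
 [0.578 0.099 0.079]
 [0.468 0.027 1.365]
 [0.575 0.109 0.08 ]
 [0.575 0.101 0.083]
 [0.573 0.109 0.08 ]
 [0.573 0.104 0.081]
 [0.573 0.101 0.082]
 [0.573 0.099 0.079]
 [0.574 0.058 0.082]
 [0.468 0.027 1.365]
 [0.569 0.15  0.08 ]
 [0.57  0.109 0.083]
 [0.571 0.058 0.082]
 [0.571 0.05  0.081]
 [0.468 0.027 1.365]
 [0.468 0.027 1.365]
 [0.559 0.139 0.08 ]
 [0.558 0.111 0.09 ]
 [0.559 0.109 0.088]
 [0.559 0.106 0.087]
 [0.559 0.103 0.087]
 [0.468 0.027 1.365]
 [0.468 0.027 1.365]
 [0.556 0.112 0.081]
 [0.556 0.109 0.084]
 [0.556 0.106 0.087]
 [0.556 0.103 0.087]
 [0.554 0.114 0.
[... 485 characters left out ...]
0.622  0.805]
 [ 0.345 -0.622  0.805]
 [ 0.537  0.113  0.079]
 [ 0.551  0.103  0.085]
 [ 0.554  0.104  0.084]
 [ 0.556  0.1    0.086]
 [ 0.574  0.101  0.081]
 [ 0.577  0.103  0.079]
 [ 0.345 -0.622  0.805]
 [ 0.533  0.11   0.079]
 [ 0.536  0.109  0.079]
 [ 0.551  0.102  0.082]
 [ 0.554  0.101  0.082]
 [ 0.557  0.102  0.081]
 [ 0.535  0.104  0.08 ]
 [ 0.537  0.104  0.08 ]
 [ 0.545  0.061  0.085]
 [ 0.547  0.059  0.086]
 [ 0.55   0.06   0.085]
 [ 0.544  0.056  0.086]
 [ 0.547  0.058  0.084]
 [ 0.549  0.055  0.085]
 [ 0.543  0.053  0.086]
 [ 0.546  0.052  0.086]
 [ 0.548  0.052  0.085]
 [ 0.345 -0.622  0.805]
 [ 0.543  0.052  0.082]
 [ 0.545  0.049  0.085]
 [ 0.548  0.051  0.082]]
(364, 791, 3)
```

View pics/crop.png

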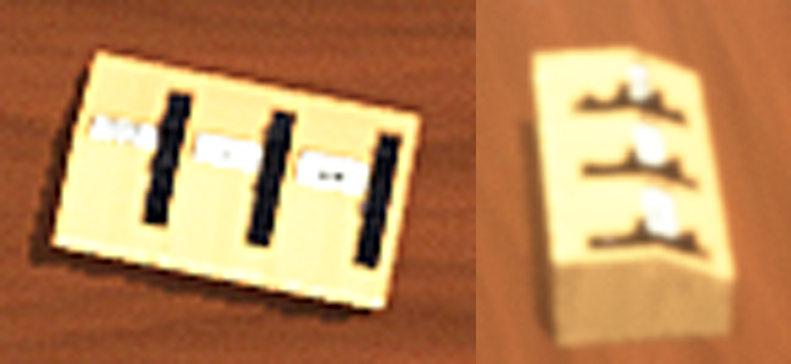

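Emit:
step_arm(plan=[{"slide": [0, 0, 0], "dr": [0, 0.148, 0], "jaw": 255}, {"slide": [0, 0, 0], "dr": [0, 0.148, 0], "jaw": 255}, {"slide": [0, 0, 0], "dr": [0, 0.147, 0], "jaw": 255}, {"slide": [0, 0, 0], "dr": [0, 0, 0], "jaw": 255}], squeeze=5)

```text
time: 0.5
eef_pos: [0.1685, -0.6001, 0.2122]
orientation: [-1.116, 1.345, -1.338]
ft_force: [-0.6, -0.2, 0.0]
finger_gap: 0.677
```

```bash
cat >> h.py <<'E'
C=np.array([.5505,.0726,0]);YAW=np.radians(-9.8)
RC=R.from_euler('z',YAW).as_matrix()
RT=RC@np.array([[0,0,1],[-1,0,0],[0,-1,0.]])  # desired tool
def rep(target=None):
    s=monitor.read_state();T=R.from_rotvec(s['orientation'])
    print('t',s['time'],'cal-frame',(RC.T@(s['eef_pos']-C)).round(4),'F',(RC.T@np.array(s['ft_force'])).round(2),'gap',s['finger_gap'])
    print('dr',(T.inv()*R.from_matrix(RT)).as_rotvec().round(4))
    if target is not None: print('slide',(T.inv().apply(RC@np.array(target)+C-s['eef_pos'])).round(4))
E
python3 -c "
from h import *
rep([-.07,-.073,.2]);c=read_camera('wrist');print(c['T_tool_cam'])"
```

```text
t 0.5 cal-frame [-0.2619 -0.7279  0.2122] F [-0.52 -0.31  0.01] gap 0.6771100621169757
dr [ 0.002  -0.0105 -0.0042]
slide [-0.6568  0.0145  0.185 ]
[[ 9.99999893e-01  4.63001852e-04  1.40232534e-06  3.75895998e-05]
 [ 1.07763539e-04 -2.35693108e-01  9.71827530e-01 -1.69603039e-01]
 [ 4.50288465e-04 -9.71827425e-01 -2.35693132e-01  6.57353732e-02]
 [ 0.00000000e+00  0.00000000e+00  0.00000000e+00  1.00000000e+00]]
```

Emit:
step_arm(plan=[{"slide": [-0.045, 0, 0.013], "dr": [0, 0, 0], "jaw": 255}, {"slide": [-0.045, 0, 0.013], "dr": [0, 0, 0], "jaw": 255}, {"slide": [-0.045, 0, 0.013], "dr": [0, 0, 0], "jaw": 255}, {"slide": [-0.045, 0, 0.013], "dr": [0, 0, 0], "jaw": 255}, {"slide": [-0.045, 0, 0.013], "dr": [0, 0, 0], "jaw": 255}, {"slide": [-0.045, 0, 0.013], "dr": [0, 0, 0], "jaw": 255}, {"slide": [-0.045, 0, 0.013], "dr": [0, 0, 0], "jaw": 255}, {"slide": [-0.045, 0, 0.013], "dr": [0, 0, 0], "jaw": 255}])

```text
time: 1.35
eef_pos: [0.3309, -0.2543, 0.2117]
orientation: [-1.136, 1.317, -1.313]
ft_force: [1.1, -1.0, 0.1]
finger_gap: 0.005
```

```bash
python3 -c "
from h import *
rep([-.07,-.073,.2])"
```

```text
t 1.35 cal-frame [-0.1607 -0.3595  0.2117] F [ 1.28 -0.79  0.15] gap 0.004780632678842351
dr [ 0.0006  0.0262 -0.0024]
slide [-0.284   0.0124  0.0982]
```

Emit:
step_arm(plan=[{"slide": [-0.045, 0, 0.016], "dr": [0, 0.01, 0], "jaw": 255}, {"slide": [-0.045, 0, 0.016], "dr": [0, 0.01, 0], "jaw": 255}, {"slide": [-0.045, 0, 0.016], "dr": [0, 0.005, 0], "jaw": 255}, {"slide": [-0.045, 0, 0.015], "dr": [0, 0, 0], "jaw": 255}, {"slide": [-0.045, 0, 0.015], "dr": [0, 0, 0], "jaw": 255}, {"slide": [-0.045, 0, 0.015], "dr": [0, 0, 0], "jaw": 255}, {"slide": [0, 0, 0], "dr": [0, 0, 0], "jaw": 255}])

```text
time: 2.05
eef_pos: [0.4686, 0.0147, 0.2142]
orientation: [-1.138, 1.302, -1.306]
ft_force: [-0.0, -0.5, 0.2]
finger_gap: 0.004
```

```bash
python3 -c "
from h import *
rep([-.07,-.073,.2])
w=grab('wrist');cv2.imwrite('pics/w1.png',w['px'])"
```

```text
t 2.05 cal-frame [-0.0708 -0.071   0.2142] F [ 0.05 -0.5   0.17] gap 0.004277573084063059
dr [-0.0054  0.0396 -0.0032]
slide [0.0021 0.0142 0.0007]
```

View pics/w1.png

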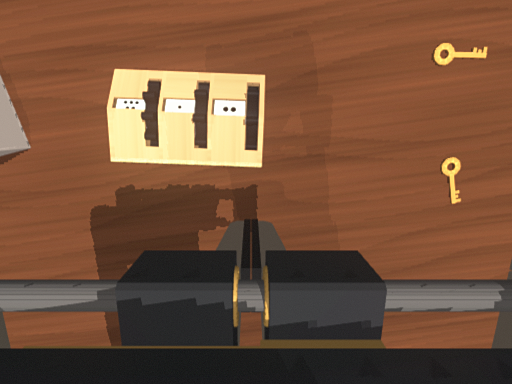

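The picture shows two dots in the weekday window (230,108), with its wheel at x≈252 px. So it reads Tuesday and needs two clicks. Next I'll refine the lobe position from the wrist depth.

```bash
python3 -c "
from h import *
w=dict(np.load('wrist.npz'));P=(cloud(w)-C)@RC
m=np.zeros((384,512),bool);m[60:172,100:275]=1;m&=w['rz']>0
q=P[m];t=q[(abs(q[:,2]-.073)<.004)]
print(np.median(t[:,2]),cv2.minAreaRect(q[q[:,2]>.04][:,:2].astype(np.float32)*1000))
h=q[q[:,2]>.079]
for lo,hi in((-.09,-.045),(-.04,0),(.01,.06)):
  g=h[(h[:,1]>lo)&(h[:,1]<hi)];print(len(g),g.min(0).round(4),g.max(0).round(4))
m[:]=0;m[215:330,200:300]=1;m&=w['rz']>0
T=(P[m]-np.array([-.0708,-.071,.2142]));T=T[T[:,2]<.03]
for z in np.arange(-.005,.03,.005):
  g=T[abs(T[:,2]-z)<.0025]
  if len(g):print(round(z,3),len(g),g.min(0).round(3),g.max(0).round(3))
"
```

```text
0.0724449789669276 ((1.1467781066894531, 0.10446929931640625), (96.45122528076172, 161.5575714111328), 0.03816665709018707)
99 [-0.0034 -0.0744  0.0807] [ 0.0044 -0.063   0.087 ]
111 [-0.0029 -0.0218  0.0795] [ 0.0051 -0.0096  0.0865]
155 [-0.0214  0.0288  0.079 ] [0.0231 0.0417 0.087 ]
0.0 59 [ 0.008 -0.01  -0.002] [0.011 0.01  0.002]
0.005 103 [ 0.008 -0.012  0.003] [0.011 0.013 0.007]
0.01 121 [ 0.008 -0.013  0.008] [0.011 0.013 0.012]
0.015 140 [ 0.008 -0.014  0.013] [0.011 0.014 0.017]
0.02 164 [ 0.009 -0.014  0.018] [0.011 0.015 0.022]
0.025 168 [ 0.009 -0.014  0.023] [0.011 0.015 0.027]
```

Emit:
step_arm(plan=[{"slide": [0, 0.025, 0.025], "dr": [0, 0.02, 0], "jaw": 255}, {"slide": [0, 0.035, 0.022], "dr": [0, 0.02, 0], "jaw": 255}, {"slide": [-0.002, 0.035, 0], "dr": [0, 0, 0], "jaw": 255}, {"slide": [0, 0, 0], "dr": [0, 0, 0], "jaw": 255}])

```text
time: 2.5
eef_pos: [0.5156, 0.0056, 0.1178]
orientation: [-1.124, 1.321, -1.328]
ft_force: [0.2, 0.9, 0.4]
finger_gap: 0.006
```

```bash
python3 -c "
from h import *
rep([-.020,-.069,.078])"
```

```text
t 2.5 cal-frame [-0.0229 -0.0719  0.1178] F [-0.    0.92  0.45] gap 0.005657342275299741
dr [-0.0067  0.0115 -0.0012]
slide [-0.0029  0.0398  0.0027]
```

Emit:
step_arm(plan=[{"slide": [-0.002, 0.02, 0.001], "dr": [-0.006, 0.01, 0], "jaw": 255}, {"slide": [-0.001, 0.015, 0.001], "dr": [0, 0, 0], "jaw": 255}, {"slide": [0, 0.0, 0], "dr": [0, 0, 0], "jaw": 255}])

```text
time: 2.8
eef_pos: [0.5181, 0.0055, 0.0843]
orientation: [-1.124, 1.33, -1.331]
ft_force: [-0.3, 0.9, -0.2]
finger_gap: 0.008
```

```bash
python3 -c "
from h import *
rep([-.020,-.069,.078])"
```

```text
t 2.8 cal-frame [-0.0205 -0.0716  0.0843] F [-0.44  0.88 -0.2 ] gap 0.007859911789810568
dr [-0.0011  0.0042 -0.0007]
slide [-0.0026  0.0063  0.0005]
```

Emit:
step_arm(plan=[{"slide": [-0.002, 0.006, 0], "dr": [0, 0.004, 0], "jaw": 255}, {"slide": [0, 0.0, 0], "dr": [0, 0, 0], "jaw": 255}])

```text
time: 3.0
eef_pos: [0.5191, 0.0069, 0.08]
orientation: [-1.121, 1.331, -1.335]
ft_force: [0.3, -1.7, -0.5]
finger_gap: 0.011
```

```bash
python3 -c "
from h import *
rep([-.020,-.069,.078])"
```

```text
t 3.0 cal-frame [-0.0197 -0.07    0.08  ] F [ 0.61 -1.62 -0.53] gap 0.010974398843568161
dr [-0.0032  0.0006 -0.001 ]
slide [-0.001   0.002  -0.0003]
```

Emit:
step_arm(plan=[{"slide": [0, 0.002, 0.005], "dr": [0, 0, 0], "jaw": 255}, {"slide": [0, 0, 0.005], "dr": [0, 0, 0], "jaw": 255}, {"slide": [0, 0, 0.005], "dr": [0, 0, 0], "jaw": 255}])

```text
time: 3.3
eef_pos: [0.5329, 0.0045, 0.0792]
orientation: [-1.123, 1.333, -1.333]
ft_force: [-4.5, 1.4, -1.3]
finger_gap: -0.0
```

```bash
python3 -c "
from h import *
rep([.017,-.069,.078])"
```

```text
t 3.3 cal-frame [-0.0058 -0.0701  0.0792] F [-4.67  0.64 -1.26] gap -0.00022272085804852867
dr [-0.0005  0.0014 -0.0008]
slide [-0.0011  0.0012  0.0228]
```

Emit:
step_arm(plan=[{"slide": [0, 0.001, 0.006], "dr": [0, 0, 0], "jaw": 255}, {"slide": [0, 0, 0.006], "dr": [0, 0, 0], "jaw": 255}, {"slide": [0, 0, 0.006], "dr": [0, 0, 0], "jaw": 255}, {"slide": [0, 0, 0.006], "dr": [0, 0, 0], "jaw": 255}, {"slide": [0, 0, 0], "dr": [0, 0, 0], "jaw": 255}])

```text
time: 3.8
eef_pos: [0.562, -0.0002, 0.0789]
orientation: [-1.12, 1.329, -1.335]
ft_force: [-0.1, 0.3, 0.2]
finger_gap: 0.005
```

```bash
python3 -c "
from h import *
rep([.018,-.069,.078])
w=grab('wrist');cv2.imwrite('pics/w2.png',w['px'])"
```

```text
t 3.8 cal-frame [ 0.0237 -0.0697  0.0789] F [-0.2   0.26  0.22] gap 0.004734177989389076
dr [-0.0054  0.0018 -0.0013]
slide [-0.0008  0.0009 -0.0058]
```

View pics/w2.png

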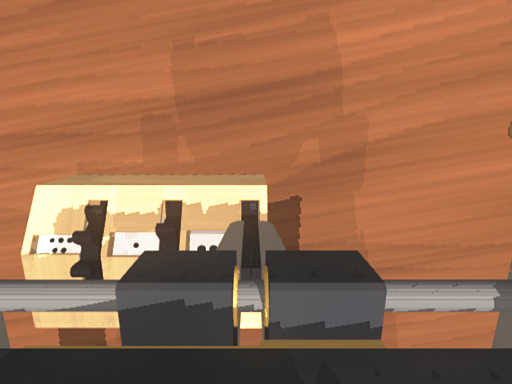

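The fingertip is past the lobe with no load. Dots show at (202,248) and (213,248), but the rest of the window is hidden. I'll lift straight up, back off and look.

Emit:
step_arm(plan=[{"slide": [0, -0.03, 0], "dr": [0, 0, 0], "jaw": 255}, {"slide": [0, -0.03, -0.01], "dr": [0, 0, 0], "jaw": 255}, {"slide": [0, -0.02, -0.035], "dr": [0, 0, 0], "jaw": 255}, {"slide": [0, 0, -0.035], "dr": [0, 0, 0], "jaw": 255}, {"slide": [0, 0, 0], "dr": [0, 0, 0], "jaw": 255}])

```text
time: 4.35
eef_pos: [0.4805, 0.0135, 0.1609]
orientation: [-1.119, 1.329, -1.335]
ft_force: [-0.1, -0.2, 0.1]
finger_gap: 0.01
```

```bash
cat > look.py <<'E'
from h import *
import sys
rep([-.020,-.069,.085])
w=grab('wrist');P=(cloud(w)-C)@RC
m=(w['rz']>0)&(abs(P[...,0])<.06)&(abs(P[...,1])<.09)&(P[...,2]>.04)&(P[...,2]<.095);m[215:]=0
q=P[m];print(cv2.minAreaRect(q[:,:2].astype(np.float32)*1000))
g=q[(q[:,2]>.079)&(q[:,1]<-.05)];print(g.min(0),g.max(0))
v,u=np.where(m);o=w['px'][v.min()-5:v.max()+5,u.min()-5:u.max()+5]
cv2.imwrite(sys.argv[1],cv2.resize(o,None,fx=4,fy=4,interpolation=cv2.INTER_CUBIC)[:600,:800])
E
python3 look.py pics/w3.png
```

```text
t 4.35 cal-frame [-0.0589 -0.0702  0.1609] F [-0.1  -0.26  0.1 ] gap 0.009534264053112008
dr [-0.0055  0.0011 -0.0014]
slide [-0.001   0.0761  0.0385]
((1.1135978698730469, 0.2709503173828125), (95.49431610107422, 161.15052795410156), 0.06400743871927261)
[-0.00665651 -0.07455364  0.08077693] [ 0.00075436 -0.06282823  0.08653622]
```

View pics/w3.png

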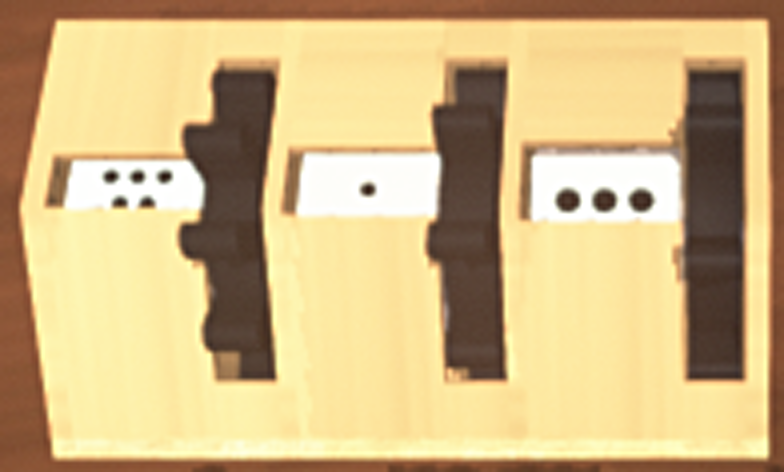

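Now three dots (Wednesday): dots at about (605,200), one click made, calendar unmoved. The lobe sits about 3 mm short of upright, so I'll start the second stroke slightly further back.

Emit:
step_arm(plan=[{"slide": [-0.001, 0.03, 0.025], "dr": [-0.004, 0, 0], "jaw": 255}, {"slide": [0, 0.03, 0.008], "dr": [0, 0, 0], "jaw": 255}, {"slide": [0, 0.008, 0], "dr": [0, 0, 0], "jaw": 255}, {"slide": [0, 0, 0], "dr": [0, 0, 0], "jaw": 255}])

```text
time: 4.8
eef_pos: [0.5225, 0.0084, 0.0938]
orientation: [-1.114, 1.324, -1.337]
ft_force: [0.5, -1.3, -0.2]
finger_gap: 0.006
```

```bash
python3 -c "
from h import *
rep([-.024,-.069,.079])"
```

```text
t 4.8 cal-frame [-0.0167 -0.068   0.0938] F [ 0.74 -1.17 -0.18] gap 0.00602072932076228
dr [-0.0122  0.0016 -0.0031]
slide [ 0.001   0.0147 -0.0075]
```

Emit:
step_arm(plan=[{"slide": [0.001, 0, -0.007], "dr": [-0.012, 0, 0], "jaw": 255}, {"slide": [0, 0.012, 0], "dr": [0, 0, 0], "jaw": 255}, {"slide": [0, 0, 0], "dr": [0, 0, 0], "jaw": 255}])

```text
time: 5.1
eef_pos: [0.5154, 0.0087, 0.0827]
orientation: [-1.121, 1.334, -1.331]
ft_force: [-0.2, 0.6, 1.0]
finger_gap: 0.003
```

```bash
python3 -c "
from h import *
rep([-.024,-.069,.079])"
```

```text
t 5.1 cal-frame [-0.0237 -0.0689  0.0827] F [-0.3   0.56  0.99] gap 0.0029223223253665963
dr [-0.0005  0.0017 -0.0033]
slide [ 0.0001  0.0037 -0.0003]
```

Emit:
step_arm(plan=[{"slide": [0, 0.003, 0], "dr": [0, 0, 0], "jaw": 255}, {"slide": [0, 0.001, 0.005], "dr": [0, 0, 0], "jaw": 255}, {"slide": [0, 0, 0.005], "dr": [0, 0, 0], "jaw": 255}, {"slide": [0, 0, 0.005], "dr": [0, 0, 0], "jaw": 255}])

```text
time: 5.5
eef_pos: [0.5301, 0.0063, 0.0795]
orientation: [-1.122, 1.334, -1.33]
ft_force: [-5.4, 1.2, 5.2]
finger_gap: 0.007
```

```bash
python3 -c "
from h import *
rep([.022,-.069,.079])"
```

```text
t 5.5 cal-frame [-0.0088 -0.0688  0.0795] F [-5.49  0.28  5.18] gap 0.007426523193737609
dr [ 0.0002  0.0018 -0.0034]
slide [0.0002 0.0005 0.0308]
```

Emit:
step_arm(plan=[{"slide": [0, 0, 0.006], "dr": [0, 0, 0], "jaw": 255}, {"slide": [0, 0, 0.006], "dr": [0, 0, 0], "jaw": 255}, {"slide": [0, 0, 0.006], "dr": [0, 0, 0], "jaw": 255}, {"slide": [0, 0, 0.006], "dr": [0, 0, 0], "jaw": 255}, {"slide": [0, 0, 0.004], "dr": [0, 0, 0], "jaw": 255}, {"slide": [0, 0, 0], "dr": [0, 0, 0], "jaw": 255}])

```text
time: 6.1
eef_pos: [0.5625, 0.0008, 0.0797]
orientation: [-1.12, 1.332, -1.332]
ft_force: [0.3, 0.7, 0.1]
finger_gap: 0.004
```

```bash
python3 -c "
from h import *
rep([.022,-.069,.079])"
```

```text
t 6.1 cal-frame [ 0.0241 -0.0687  0.0797] F [0.15 0.78 0.11] gap 0.004236248014996563
dr [-0.0024  0.0016 -0.0037]
slide [ 0.0003  0.0007 -0.0021]
```

Emit:
step_arm(plan=[{"slide": [0, -0.03, 0], "dr": [0, 0, 0], "jaw": 255}, {"slide": [0, -0.03, -0.01], "dr": [0, 0, 0], "jaw": 255}, {"slide": [0, -0.02, -0.035], "dr": [0, 0, 0], "jaw": 255}, {"slide": [0, 0, -0.035], "dr": [0, 0, 0], "jaw": 255}, {"slide": [0, 0, 0], "dr": [0, 0, 0], "jaw": 255}])

```text
time: 6.6
eef_pos: [0.4824, 0.0141, 0.162]
orientation: [-1.118, 1.332, -1.333]
ft_force: [-0.7, -0.4, 0.2]
finger_gap: 0.005
```

```bash
python3 look.py pics/w4.png
```

```text
t 6.6 cal-frame [-0.0571 -0.0692  0.162 ] F [-0.59 -0.51  0.21] gap 0.005409230057579065
dr [-0.0038  0.0009 -0.0039]
slide [0.0001 0.0772 0.0368]
((0.9297256469726562, 0.18022918701171875), (96.06466674804688, 161.6634521484375), 0.092228464782238)
[-0.00935621 -0.07435844  0.07920786] [-0.00097433 -0.06329143  0.08616222]
```

View pics/w4.png

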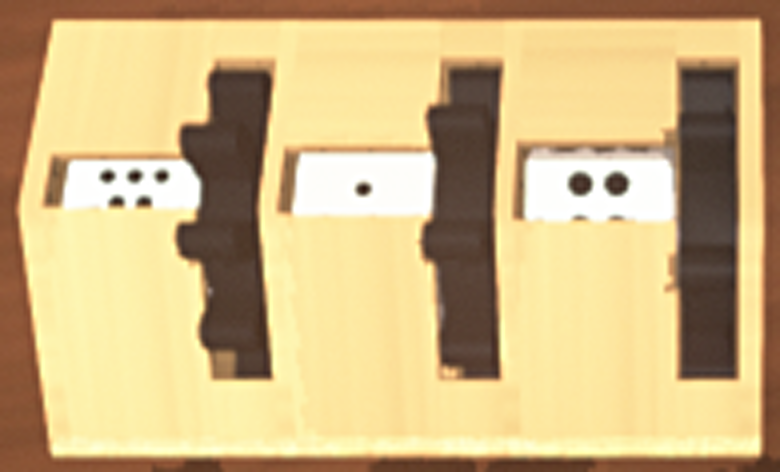

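Four dots (two rows at (598,183) and (598,218)). The wheel may be sitting slightly short of square, so I'll measure the lobe angle against the tens wheel in the same view.

```bash
cat > ang.py <<'E'
from h import *
import sys
w=dict(np.load('wrist.npz')) if len(sys.argv)<2 else grab('wrist')
P=(cloud(w)-C)@RC
m=(w['rz']>0)&(abs(P[...,0])<.05)&(P[...,2]>.06)&(P[...,2]<.095);m[215:]=0
q=P[m]
for n,y0 in(('wd',-.069),('tens',-.016),('ones',.035)):
  g=q[abs(q[:,1]-y0)<.0055]; r=np.hypot(g[:,0]-.001,g[:,2]-.048);a=np.arctan2(g[:,0]-.001,g[:,2]-.048)
  k=r>.034; aa=np.sort(a[k]); 
  # clusters
  for c in np.split(aa,np.where(np.diff(aa)>.2)[0]+1): print(n,len(c),'min %.3f med %.3f max %.3f'%(c.min(),np.median(c),c.max()))
E
python3 ang.py
```

```text
wd 269 min -1.120 med -1.007 max -0.878
wd 127 min -0.307 med -0.163 max -0.075
wd 111 min 0.586 med 0.657 max 0.794
tens 320 min -1.113 med -0.976 max -0.654
tens 132 min -0.104 med 0.004 max 0.109
tens 106 min 0.651 med 0.729 max 0.857
ones 353 min -1.199 med -0.977 max -0.499
ones 136 min -0.110 med 0.002 max 0.106
ones 107 min 0.484 med 0.571 max 0.691
ones 59 min 1.109 med 1.173 max 1.237
```

The weekday wheel rests at about -0.17 rad, short of square, while the date wheels read about 0. I'll nudge the same lobe gently a few mm, well short of the half-way point.

Emit:
step_arm(plan=[{"slide": [0, 0.025, 0.02], "dr": [-0.004, 0, 0], "jaw": 255}, {"slide": [0, 0.025, 0.003], "dr": [0, 0, 0], "jaw": 255}, {"slide": [0, 0.01, 0], "dr": [0, 0, 0], "jaw": 255}, {"slide": [0, 0, 0], "dr": [0, 0, 0], "jaw": 255}])

```text
time: 7.05
eef_pos: [0.514, 0.0099, 0.1026]
orientation: [-1.113, 1.327, -1.334]
ft_force: [-0.3, 0.6, 0.0]
finger_gap: 0.003
```

```bash
python3 -c "
from h import *
rep([-.028,-.069,.079])";python3 ang.py 1
```

```text
t 7.05 cal-frame [-0.0253 -0.068   0.1026] F [-0.38  0.58  0.04] gap 0.0028951997963374194
dr [-0.0101  0.0014 -0.0055]
slide [ 0.0011  0.0236 -0.003 ]
wd 194 min -0.294 med -0.157 max -0.053
wd 165 min 0.580 med 0.669 max 0.798
tens 13 min -0.690 med -0.660 max -0.645
tens 194 min -0.088 med 0.021 max 0.120
tens 174 min 0.656 med 0.739 max 0.900
ones 97 min -0.662 med -0.549 max -0.489
ones 193 min -0.094 med 0.017 max 0.118
ones 195 min 0.499 med 0.595 max 0.749
ones 102 min 1.119 med 1.180 max 1.240
```

Emit:
step_arm(plan=[{"slide": [0.001, 0.012, -0.003], "dr": [-0.01, 0, 0], "jaw": 255}, {"slide": [0, 0.01, 0], "dr": [0, 0, 0], "jaw": 255}, {"slide": [0, 0, 0.004], "dr": [0, 0, 0], "jaw": 255}, {"slide": [0, 0, 0.003], "dr": [0, 0, 0], "jaw": 255}, {"slide": [0, 0, 0], "dr": [0, 0, 0], "jaw": 255}])

```text
time: 7.6
eef_pos: [0.5197, 0.0082, 0.0813]
orientation: [-1.118, 1.334, -1.33]
ft_force: [-1.0, 0.6, -0.5]
finger_gap: 0.007
```

```bash
python3 -c "
from h import *
rep([-.013,-.069,.079])";python3 ang.py 1
```

```text
t 7.6 cal-frame [-0.0194 -0.0687  0.0813] F [-1.11  0.37 -0.49] gap 0.007151498383984868
dr [-0.0022  0.0015 -0.006 ]
slide [0.0003 0.0023 0.0064]
wd 141 min -0.174 med -0.117 max -0.055
wd 211 min 0.593 med 0.672 max 0.794
tens 251 min -0.119 med 0.020 max 0.124
tens 210 min 0.657 med 0.745 max 0.886
ones 238 min -0.118 med 0.021 max 0.116
ones 220 min 0.504 med 0.589 max 0.706
ones 127 min 1.127 med 1.184 max 1.246
```

Emit:
step_arm(plan=[{"slide": [0, 0, 0.003], "dr": [0, 0, 0], "jaw": 255}, {"slide": [0, 0, 0.002], "dr": [0, 0, 0], "jaw": 255}, {"slide": [0, 0, 0], "dr": [0, 0, 0], "jaw": 255}])

```text
time: 7.95
eef_pos: [0.5254, 0.0074, 0.0822]
orientation: [-1.117, 1.333, -1.33]
ft_force: [0.2, 0.6, 0.7]
finger_gap: 0.007
```

```bash
python3 -c "
from h import *
rep([-.013,-.069,.079])";python3 ang.py 1|grep -E 'wd|tens'
```

```text
t 7.95 cal-frame [-0.0137 -0.0686  0.0822] F [0.12 0.59 0.65] gap 0.007245288507260013
dr [-0.0035  0.0016 -0.0063]
slide [0.0005 0.0032 0.0006]
wd 160 min -0.029 med 0.048 max 0.112
wd 205 min 0.758 med 0.845 max 0.979
tens 171 min -0.027 med 0.049 max 0.121
tens 205 min 0.644 med 0.738 max 0.854
```

Now square, within about 0.01 rad. I'll back off, lift clear and check that it holds.

Emit:
step_arm(plan=[{"slide": [0, 0, -0.006], "dr": [0, 0, 0], "jaw": 255}, {"slide": [0, -0.03, -0.005], "dr": [0, 0, 0], "jaw": 255}, {"slide": [0, -0.045, -0.015], "dr": [0, 0, 0], "jaw": 255}, {"slide": [0, -0.02, -0.025], "dr": [0, 0, 0], "jaw": 255}, {"slide": [0, 0, 0], "dr": [0, 0, 0], "jaw": 255}, {"slide": [0, 0, 0], "dr": [0, 0, 0], "jaw": 255}])

```text
time: 8.6
eef_pos: [0.4706, 0.0159, 0.1792]
orientation: [-1.118, 1.334, -1.329]
ft_force: [-0.4, -0.3, -0.1]
finger_gap: 0.008
```

```bash
python3 look.py pics/w5.png; python3 ang.py; cat > /dev/null; python3 -c "
from h import *
a0=dict(np.load('top.npz'))['px'];a=grab('top')['px']
d=cv2.absdiff(a0,a).max(2)
for n,(r,c) in dict(key=((165,195),(335,380)),key1=((215,255),(335,375)),pw=((185,225),(385,430)),org=((135,205),(50,170))).items(): print(n,(d[r[0]:r[1],c[0]:c[1]]>60).sum())"
```

```text
t 8.6 cal-frame [-0.0691 -0.0695  0.1792] F [-0.31 -0.4  -0.09] gap 0.007835044745497125
dr [-0.0013  0.0015 -0.006 ]
slide [0.0002 0.0942 0.049 ]
((0.9468841552734375, 0.20151519775390625), (96.07245635986328, 161.6851043701172), 0.024259336292743683)
[-0.00248199 -0.07445065  0.08272431] [ 0.00436057 -0.06301123  0.0868625 ]
wd 285 min -1.106 med -0.967 max -0.770
wd 116 min -0.099 med -0.002 max 0.096
wd 85 min 0.767 med 0.835 max 0.937
tens 288 min -1.108 med -0.971 max -0.641
tens 114 min -0.103 med -0.005 max 0.095
tens 100 min 0.656 med 0.735 max 0.858
ones 210 min -1.156 med -1.018 max -0.896
ones 89 min -0.690 med -0.583 max -0.498
ones 112 min -0.105 med -0.008 max 0.090
ones 99 min 0.495 med 0.580 max 0.747
ones 57 min 1.108 med 1.171 max 1.238
key 0
key1 0
pw 0
org 0
```

View pics/w5.png

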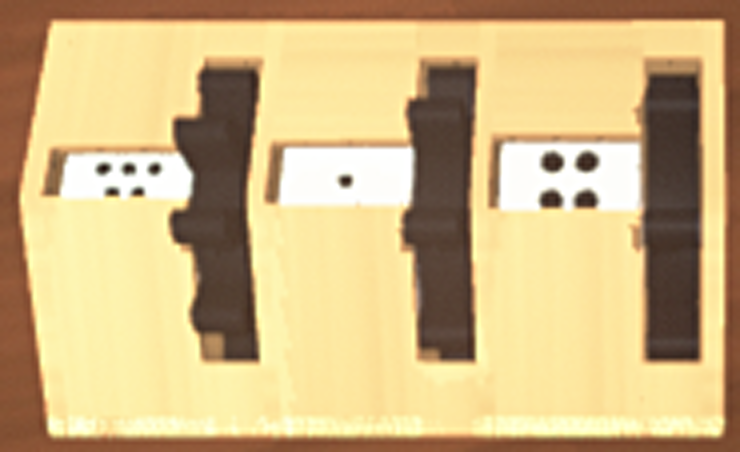

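The four dots now stand square in the window (rows at y≈161 and 200). The wheel is at 0.00 rad, level with the tens wheel, and nothing else has moved. I'll hand it in.

```bash
python3 -c "
from h import *
print(order.close_job())"
```

```text
the job is handed in; nothing more can be done
None
```

The weekday window now shows four dots, square, and I handed the job in about 8.6 s into the 54 s allowed; no verdict was reported.

- **What I did:** the calendar read Tuesday (two dots). With the gripper shut, I flicked the weekday wheel forwards two clicks. After the second click it rested about 0.17 rad short of square, outside the 0.12 tolerance, so I nudged the same lobe a few millimetres more.
- **Last checks:**
  - The weekday lobe measured about 0.00 rad after the finger was withdrawn, and both date wheels about -0.01 rad.
  - The calendar was within about 1 mm of its start, and the keys, paperweight and organiser looked unchanged from above.
  - The gripper was clear of everything, and the highest force I read was about 7.5 N.

No final check failed or disagreed.

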